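# Slide the recipe rest to its stop and hold the bag clip open around the card's edge

## Task

Slide the recipe rest along the shelf's rail until it is fully up against the brass stop collar. Then pick up the blue bag clip, squeeze it well open and bring its gaping jaws about a centimetre over the card's free side edge (the upright edge farther from the collar), one jaw on each side and neither touching, so that I can tuck a second card in. Finish while still holding the clip open there; do not bump the card with it or let it bite, and leave the jars, mill and salt pig where they stand.

Things in the scene. Friction and masses are not known exactly. Their poses are not given: they have to be found in the camera images.
- shelf: Fixed oak shelf board 220 x 900 x 22 mm on short steel feet; its top is 90 mm above the worktop. Origin at worktop level under its centre; x across it (away from the robot), y along it (towards the rail's stop end), z up. A 10 mm steel rail runs along y, 24 mm above the board, at x = -70 mm, from y = -122 to 239 mm, on a 12 mm post at each end. The clip lies on open board (y below -130 mm).
- stop (a point): Centre of the end face of the brass stop collar (22 mm diameter) on the rail, the face that the rest comes up against; axes as the shelf's.
- rest_slide (a joint): Slide of the recipe rest along the rail, m: 0 at the far end, growing along the shelf's +y, 0.240 hard up against the stop collar. It slides with about 2 N of drag and stays where it is left.
- rest_top (a point): Middle of the top edge of the recipe rest's upright oak back plate, 160 mm above the board. The plate is 12 mm thick (x), 60 mm wide (y) and 25 mm higher than the card in front of it: pinch it here from above, fingers closing along x. Below it a dark oak saddle, 36 x 90 x 39 mm, rides on the rail. Axes as the shelf's; moves with the rest.
- rest: The recipe rest with its card. Card: stiff laminated board 3 mm thick (x), 148 mm wide (y), 105 mm high (z), white with a green band and red disc, upright in the slot of the dark oak saddle. Origin under the saddle's middle, on the board; card at x = 0, from z = 30 to 135 mm; axes as the shelf's. The card stands out 29 mm past the saddle and 44 mm past the back plate on either side.
- card_edge (a point): Middle of the card's free side edge (the -y edge, farther from the stop collar), at half thickness and half height (82 mm above the board); y points from the edge into the card, x across its thickness, z up. Moves with the rest.
- clip: Blue plastic bag clip (clothes-peg kind, steel coil spring), 50 g, lying on its side, so 28 mm high. Origin on the hinge axis at its lower face; z up along the hinge axis, x towards the jaws, which reach 36 mm ahead of the hinge. Two handles reach 40 mm behind it (46 mm when squeezed): 51 mm apart over their ends when shut, 24 mm and parallel when fully open. Pinch them across y.
- clip_left (a joint): Angle of one lever of the clip from shut, rad: 0 shut, 0.31 fully open (a stop). Sprung shut: with the pads pinching the handles 35 mm behind the hinge, opening starts at about 5 N on each handle and full opening takes about 10 N; a grip of about 20 N holds it fully open, handles flat on the pads.
- clip_right (a joint): The same for the other lever; both always turn by the same angle, in mirror image.
- tip_left (a point): Inner face of one jaw at its tip, mid-width: 36 mm ahead of the hinge when shut; fully open 34 mm ahead and 11 mm to the clip's +y side, so the tips gape 22 mm.
- tip_right (a point): The same on the other jaw: fully open 11 mm to the clip's -y side.
- jar_red: Closed glass jar of red spice with a steel cap, 45 mm diameter, 92 mm high, standing at the back of the shelf; leave it alone. Origin at the centre of its foot.
- jar_yellow: The same with yellow spice.
- mill: Black pepper mill, 54 mm diameter, 145 mm high, at the back of the shelf; leave it alone. Origin at the centre of its foot.
- salt_pig: White ceramic salt pig, 100 mm diameter, 112 mm high, at the stop end of the shelf; leave it alone. Origin at the centre of its foot.
Not all that is in view belongs to the job. There is more than one size of the clip; the job needs the smallest.

How it is judged:
On the way, in this order (a step that is already met when the one before it is completed fails the run):
1. the recipe rest is slid fully up against the stop collar (within 4 mm), the clip still lying on the board (value of joint rest_slide above 0.236 m and z of clip in the frame of shelf below 0.1 m), for 0.2 s.
2. the clip is held in the fingers, squeezed open (each lever over 0.2 rad) and lifted off the board (20 mm) (value of joint each of clip_left, clip_right above 0.2 rad and z of clip in the frame of shelf above 0.11 m and contact force between the fingers and clip above 2 N and contact force between clip and shelf below 0.2 N), for 0.1 s.
At the end, for the whole second after the job is handed in: Rest within 4 mm of the collar. Clip still, held (over 2 N) 20 mm or more above the board, clear of board and card, levers over 0.2 rad open; jaw tips either side of the card, 3 mm or more off its mid-plane, 5-24 mm past its free edge, within 46 mm of mid-height. Others moved under 25 mm (all of step 2 and value of joint rest_slide above 0.236 m and ((x of tip_left in the frame of card_edge above 0.003 m and x of tip_right in the frame of card_edge below -0.003 m) or (x of tip_right in the frame of card_edge above 0.003 m and x of tip_left in the frame of card_edge below -0.003 m)) and y of tip_left in the frame of card_edge between 0.005 and 0.024 m and z of tip_left in the frame of card_edge between -0.046 and 0.046 m and y of tip_right in the frame of card_edge between 0.005 and 0.024 m and z of tip_right in the frame of card_edge between -0.046 and 0.046 m and contact force between clip and rest below 0.3 N and linear speed of clip below 0.03 m/s and distance of each of jar_red, jar_yellow, mill, salt_pig from where it was at the start of the episode below 0.025 m); the arm keeps its last pose, push and grip.
It fails at once if the clip bumps or bites the card (over 4 N) (contact force between clip and rest above 4 N).
It fails at once if a jar, the mill or the salt pig is shoved (25 mm) or tipped (0.25 rad) (distance of any of jar_red, jar_yellow, mill, salt_pig from where it was at the start of the episode above 0.025 m or angle between any of jar_red, jar_yellow, mill, salt_pig's own z axis and vertical above 0.25 rad).
It also fails if it takes over 51 s, if anything falls off the work surface, if the arm or the gripper's body presses on something with over 40 N, if the wrist force passes 120 N, or if a joint passes its speed limit or range.

## Robot

A 6-joint arm with a two-finger parallel gripper is mounted at the origin on the work surface. World frame = base frame: x ahead of the robot, y to its left, z up, the work surface at z = 0. Lengths are in m, angles in rad, forces in N, time in s.
With the tool pointing down it reaches from about 0.375 to 0.9 m from the base axis. Payload 3.1 kg.
Tool frame: the origin (TCP) lies at the very end of the fingers, on their centre line; the grasp point (between the pads) lies 19 mm behind it; z points along the fingers, y is the line along which they close (so a half turn about z gives the same grasp; the last joint's range is limited). The gripper opens to 85 mm and grips with 20 to 120 N. Pads are 22 mm wide; open, the fingers measure 114 mm over their backs; the gripper's body (76 mm by 85 mm) begins 54 mm behind the grasp point. The pads swing forward as they close: fully open they stand 13 mm farther back than shut.
Start: joints at [-1.373, 0.527, 1.433, -0, 1.181, -0.178], TCP at [0.23, -0.581, 0.231] pointing down, gripper open.
Joint ranges: [-3.08, 3.08], [-0.75, 2.2], [0.22, 2.44], [-1.43, 4.57], [0, 2.65], [-2.85, 2.85]. Speed limits (rad/s): [2.79, 2.79, 3.14, 3.14, 3.14, 3.14].

## Interface

Orientations are given as a unit quaternion [x, y, z, w].
In Python, from station import sense, snapshot, camera_params, sign_off gives the robot as it stands.
- The arm moves only by the shell command python3 -m handwheel 'ROWS' [OPENING] [FORCE]. ROWS is JSON, a list that holds one entry, the list of rows, each a list of 4 numbers: the shift along the tool's x, y, z in units of 25 mm (1.0 is 25 mm), then the turn about the tool's z in units of 6 degrees (1.0 is 6 degrees). A call has 1 to 20 rows; each row shifts and turns the commanded pose from where the row before left it, along the tool's axes as they then stand; what a row does not reach is not made up. A row lasts 1/8 s, in which the tool goes at most 62.5 mm and 10.7 degrees, less where a joint would pass 70% of its speed; a pose out of reach is approached as far as the arm can. A call is refused whole if a number of a shift passes 1 or a number of a turn 1, either way. A call with a gripper value outside its range is refused whole. OPENING is the finger opening in mm, from 0 to 85.4, set as the call begins (- or left out, the last holds). The fingers move at their own pace and stop on an object; FORCE is the grip in N (left out, the last holds). Time passes only in rows, so rows that do not move let the fingers close. It gives the time, the measured TCP pose, the force, the opening and the grip force at its end, in the units of the state.
- sense(): the state, without advancing time (a new reading comes with each control period).
- snapshot(name): name is "scene" or "top"; returns (picture, depth): 420x560x3 uint8, red, green, blue; 420x560 float32, m along the optical axis (not along the pixel's ray), 0 where there is no reading.
- camera_params(name): a dict with "mtx" (3x3 intrinsics, pixels), "extrinsics" (4x4, takes a point from camera to world coordinates). Camera axes: x right, y up, looking along -z (the intrinsics and any distortion apply to the point x, -y, -z); pixel columns grow to the right and rows downward; lengths in m; the calibration is good to about 2 mm. A picture is of the moment at which its call begins. camera_params takes no time and is no camera call.
- sign_off(): hands the job in; it is judged then, once.
The state is a dict: "t": time; "q": joint angles; "qd": joint speeds; "tau": joint torques, N m; "tcp_pos": TCP position; "tool_rot": TCP orientation; "force": force on the tool from outside, world axes, zero at the start; "ft_torque": the same for the moment, N m; "finger_gap": opening from 0.0 (shut) to 1.0 (fully open); "gripper_force": force on a finger pad.
Only numpy, scipy, OpenCV 4.12 (cv2) and the standard library are available. Lean on these libraries where they do the work, as an engineer would, in place of code of your own. Each camera call takes 0.05 s, during which the arm holds its last target. There are 200 camera calls.

## Working session

There is one attempt and no reset: what is moved stays moved. The work goes in short steps, Python scripts to look and compute and a shell command to move; the robot and the scene stay as the last step left them, time stands still between calls to the robot, and variables do not carry over. Pictures are saved under pics/ and viewed, at most 10 in all, crops included, and the job is handed in when it is done.

```bash
mkdir -p pics; ls; python3 - <<'E'
from station import *
import cv2,numpy as np
s=sense(); print({k:np.round(v,3).tolist() for k,v in s.items()})
for n in("scene","top"):
    p,d=snapshot(n); cv2.imwrite(f"pics/{n}0.png",p[...,::-1]); np.savez(f"pics/{n}0.npz",p=p,d=d)
    c=camera_params(n); print(n,np.round(c["mtx"],1).tolist(),np.round(c["extrinsics"],3).tolist(),c.keys())
E
```

```text
pics
{'t': 0.0, 'q': [-1.373, 0.528, 1.434, -0.0, 1.181, -0.178], 'qd': [0.0, 0.0, 0.0, -0.001, 0.0, 0.0], 'tau': [-0.002, -44.236, -17.802, -0.0, 0.008, -0.0], 'tcp_pos': [0.23, -0.58, 0.23], 'tool_rot': [0.982, 0.187, -0.0, -0.001], 'force': [0.32, -0.097, 0.13], 'ft_torque': [-0.041, -0.001, -0.003], 'gripper_force': 0.0, 'finger_gap': 0.998}
scene [[468.8, 0.0, 280.6], [0.0, 468.8, 206.6], [0.0, 0.0, 1.0]] [[-0.328, -0.604, 0.726, 1.251], [0.944, -0.227, 0.238, 0.321], [0.021, 0.764, 0.645, 0.732], [0.0, 0.0, 0.0, 1.0]] dict_keys(['mtx', 'extrinsics'])
top [[386.1, 0.0, 281.1], [0.0, 386.1, 207.5], [0.0, 0.0, 1.0]] [[0.013, 0.998, -0.069, 0.556], [-0.999, 0.016, 0.041, 0.134], [0.042, 0.068, 0.997, 0.963], [0.0, 0.0, 0.0, 1.0]] dict_keys(['mtx', 'extrinsics'])
```

View pics/scene0.png

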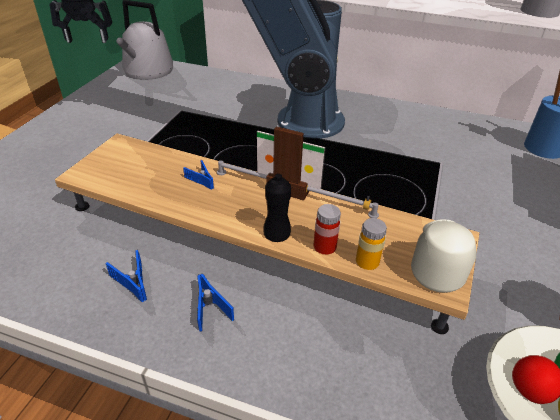

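View pics/top0.png

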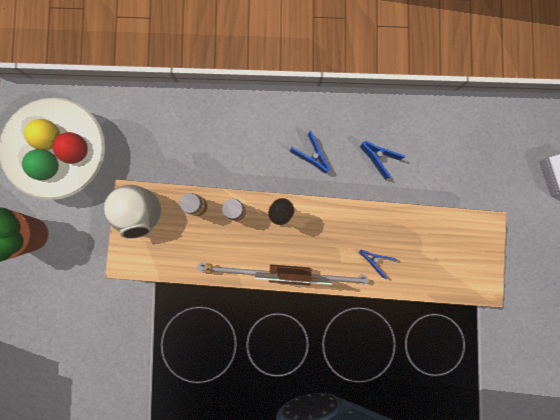

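Scene view: three blue clips, at (200,175) lying on the shelf, and at (130,275) and (210,300) on the worktop. The rest is at (290,160) and the stop collar at (368,204). Top view: clips at (378,262), (312,152) and (382,157), rest plate at (291,273), collar at (205,268). The one lying on the board looks smallest, so I'll measure all three and crop it.

```bash
cat > h.py <<'E'
import numpy as np,cv2
from station import *
def cam(n):
    c=camera_params(n); return c["mtx"],c["extrinsics"]
def pts(n,d,m):            # depth pixels of a mask -> world
    K,E=cam(n); v,u=np.nonzero(m&(d>0)); z=d[v,u]
    P=np.c_[(u-K[0,2])/K[0,0]*z,-(v-K[1,2])/K[1,1]*z,-z,np.ones(len(z))]
    return (P@E.T)[:,:3],u,v
def ray(n,uv,h):           # pixel -> world on plane z=h
    K,E=cam(n); uv=np.atleast_2d(uv).astype(float)
    D=np.c_[(uv[:,0]-K[0,2])/K[0,0],-(uv[:,1]-K[1,2])/K[1,1],-np.ones(len(uv))]@E[:3,:3].T
    return E[:3,3]+D*((h-E[2,3])/D[:,2])[:,None]
def tri(uv1,uv2,a="scene",b="top"):  # two views -> point, miss
    o=[];d=[]
    for n,uv in((a,uv1),(b,uv2)):
        K,E=cam(n); o.append(E[:3,3]); r=ray(n,uv,0)[0]-E[:3,3]; d.append(r/np.linalg.norm(r))
    A=np.c_[d[0],-d[1]]; t=np.linalg.lstsq(A,o[1]-o[0],rcond=None)[0]
    p,q=o[0]+t[0]*d[0],o[1]+t[1]*d[1]; return (p+q)/2,np.linalg.norm(p-q)
def hsv(p): return cv2.cvtColor(p,cv2.COLOR_RGB2HSV)
def blue(p): return cv2.inRange(hsv(p),(105,130,50),(125,255,255))>0
E
python3 - <<'E'
from h import *
for n in("scene","top"):
    z=np.load(f"pics/{n}0.npz");p,d=z["p"],z["d"]
    m=blue(p); N,L,S,C=cv2.connectedComponentsWithStats(cv2.morphologyEx(m.astype(np.uint8),cv2.MORPH_CLOSE,np.ones((3,3))))
    for i in range(1,N):
        if S[i,4]<40: continue
        P,u,v=pts(n,d,(L==i)&m)
        if len(P)==0: continue
        print(n,S[i],C[i].round(),"med",np.median(P,0).round(3),"z95",np.percentile(P[:,2],[5,95]).round(3), "rect",[np.round(x,1) for x in cv2.minAreaRect((np.float32(P[:,:2])*1000))])
    # shelf wood: board points z~0.09
    P,u,v=pts(n,d,np.ones(d.shape,bool)); k=(abs(P[:,2]-.09)<.006)
    print("board z",np.median(P[k,2]),cv2.minAreaRect(np.float32(P[k][:,:2])*1000))
    k=(P[:,2]>.13)&(P[:,0]>.3)&(P[:,0]<.8)
    print("high",k.sum())
z=np.load("pics/top0.npz")
a=z["p"][235:295,180:420,::-1]; a=cv2.resize(a,None,fx=3.3,fy=3.3,interpolation=cv2.INTER_CUBIC)
b=np.load("pics/scene0.npz")["p"][115:225,170:400,::-1]; b=cv2.resize(b,(a.shape[1],int(110*a.shape[1]/230)))
cv2.imwrite("pics/crop.png",np.vstack([a,b]))
print(np.vstack([a,b]).shape)
E
```

```text
scene [ 525   96   35   62 1536] [546. 131.] med [-0.053  0.655  0.068] z95 [0.006 0.138] rect [array([-84.7, 664.6]), array([112.2,  73.5]), np.float64(28.5)]
scene [184 160  30  29 357] [200. 176.] med [ 0.513 -0.112  0.108] z95 [0.092 0.118] rect [array([ 507.7, -111.7]), array([76.2, 47.1]), np.float64(56.0)]
scene [106 250  41  52 665] [130. 279.] med [ 0.769 -0.143  0.029] z95 [0.004 0.038] rect [array([ 757.3, -144.7]), array([103.1,  67. ]), np.float64(54.7)]
scene [197 274  37  57 674] [211. 300.] med [0.757 0.025 0.029] z95 [0.004 0.038] rect [array([767.9,  15.1]), array([107.2,  64.3]), np.float64(58.8)]
board z 0.0889326881862646 ((-16.38934326171875, -36.576416015625), (1431.1396484375, 1473.428955078125), 84.56721496582031)
high 8462
top [291 131  39  41 323] [314. 155.] med [0.748 0.012 0.035] z95 [0.014 0.039] rect [array([751.6,  15.5]), array([100.5,  63.2]), np.float64(44.0)]
top [361 141  44  37 446] [379. 156.] med [ 0.759 -0.144  0.031] z95 [0.009 0.039] rect [array([ 756.3, -147.1]), array([100.6,  64.5]), np.float64(54.2)]
top [360 251  36  27 133] [375. 260.] med [ 0.507 -0.111  0.117] z95 [0.107 0.12 ] rect [array([ 501.5, -111.5]), array([72.9, 46.2]), np.float64(62.7)]
board z 0.0897210533771402 ((555.8204345703125, 138.055419921875), (1140.7762451171875, 317.9979248046875), 79.732177734375)
high 5035
(576, 792, 3)
```

View pics/crop.png

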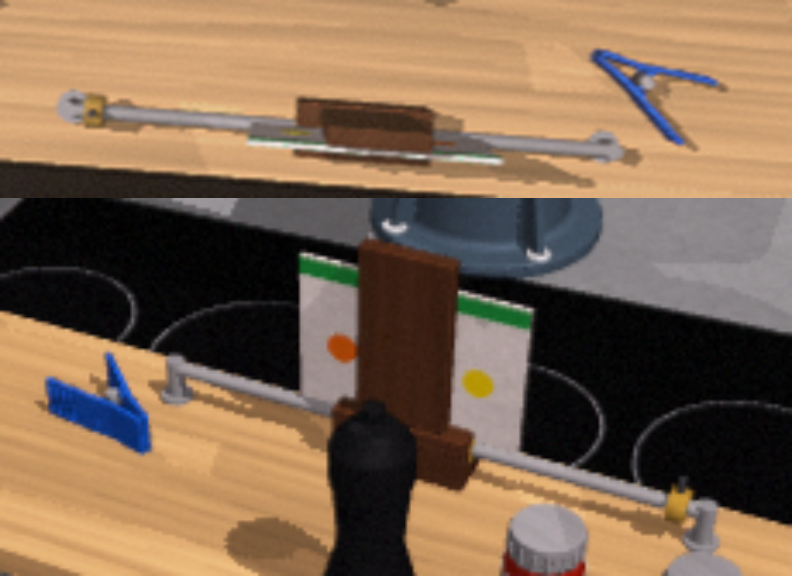

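The crop shows the chosen clip with its jaws at top pixel ~(361,251), hinge at (375,260) and handle ends at ~(397,259) and (386,278). At 76 x 47 mm it is the smallest; the worktop pair measure ~103 x 65. Next I measure the rest, rail, shelf axes, clip pose and obstacles.

```bash
python3 - <<'E'
from h import *
Z={n:np.load(f"pics/{n}0.npz") for n in("scene","top")}
# shelf: wood mask in top, board plane
p,d=Z["top"]["p"],Z["top"]["d"]; P,u,v=pts("top",d,d>0)
k=(abs(P[:,2]-.09)<.005)&(P[:,0]>.35)&(P[:,0]<.75)
m=np.zeros(d.shape,np.uint8); m[v[k],u[k]]=255; m=cv2.morphologyEx(m,cv2.MORPH_CLOSE,np.ones((25,25))); m=cv2.morphologyEx(m,cv2.MORPH_OPEN,np.ones((9,9)))
c=max(cv2.findContours(m,0,2)[0],key=cv2.contourArea)[:,0]; W=ray("top",c,.09)
r=cv2.minAreaRect(np.float32(W[:,:2]*1000)); print("shelf",r)
allP=[]
for n in Z:
    p,d=Z[n]["p"],Z[n]["d"]; P,u,v=pts(n,d,d>0); col=p[v,u]
    box=(P[:,0]>.38)&(P[:,0]<.72)&(P[:,1]>-.3)&(P[:,1]<.6)
    k=box&(P[:,2]>.115); allP.append(P[k])
    k2=box&(P[:,2]>.235)&(P[:,0]<.56); print(n,"platetop n",k2.sum(),P[k2].mean(0).round(4),P[k2].min(0).round(3),P[k2].max(0).round(3))
    if k2.sum()>5: print(cv2.minAreaRect(np.float32(P[k2][:,:2])*1000))
    H=hsv(p)[v,u]
    w=box&(P[:,2]>.14)&(P[:,2]<.222)&(P[:,0]<.5)&((H[:,1]<60)|((H[:,0]>50)&(H[:,0]<80)))
    print("card",w.sum(),P[w].min(0).round(3) if w.any() else 0,P[w].max(0).round(3) if w.any() else 0, cv2.minAreaRect(np.float32(P[w][:,:2])*1000))
    g=box&(H[:,0]>18)&(H[:,0]<30)&(H[:,1]>120)&(P[:,2]>.105)&(P[:,2]<.14)&(P[:,0]<.55)
    print("brass",[ (P[g][i]*1000).round().tolist()+[int(u[g][i]),int(v[g][i])] for i in range(0,g.sum(),6)])
    b=box&(P[:,2]>.14)&(P[:,0]>.55)
    lab=np.zeros(p.shape[:2],np.uint8); lab[v[b],u[b]]=1; N,L,S,C=cv2.connectedComponentsWithStats(lab)
    for i in range(1,N):
        if S[i,4]>30:
            q=b&(L[v,u]==i); print("obst",C[i].round(),P[q].min(0).round(3),P[q].max(0).round(3))
# clip top face
P,u,v=pts("top",Z["top"]["d"],blue(Z["top"]["p"])); k=(abs(P[:,0]-.505)<.06)&(abs(P[:,1]+.11)<.07)&(P[:,2]>.111)
print("cliptop z",np.median(P[k,2])); Q=ray("top",np.c_[u[k],v[k]],.118)
h=cv2.convexHull(np.float32(Q[:,:2]*1000)); a,t=cv2.minEnclosingTriangle(h); print("tri",t[:,0].round(1).tolist()); print("hull",h[:,0].round(0).tolist())
for uv in((361,251),(375,260),(397,259),(386,278)): print(uv,ray("top",uv,.118).round(4))
E
```

```text
shelf ((535.9224853515625, 27.9921875), (897.9375, 219.4136962890625), 86.21283721923828)
scene platetop n 255 [0.483 0.081 0.244] [0.472 0.051 0.235] [0.49 0.11 0.25]
((480.4924621582031, 80.29353332519531), (59.40827560424805, 16.92195701599121), 87.55281066894531)
card 1122 [0.463 0.006 0.14 ] [0.485 0.155 0.222] ((476.1315612792969, 80.0619888305664), (149.07847595214844, 20.391164779663086), 87.16785430908203)
brass [[485.0, 252.0, 124.0, 365, 200], [484.0, 257.0, 122.0, 367, 201], [487.0, 255.0, 121.0, 366, 202], [489.0, 256.0, 120.0, 366, 203], [490.0, 256.0, 118.0, 366, 204], [496.0, 257.0, 121.0, 366, 205], [492.0, 261.0, 116.0, 368, 206], [492.0, 258.0, 110.0, 366, 208]]
obst [277. 197.] [0.591 0.08  0.14 ] [0.631 0.127 0.234]
obst [328. 219.] [0.588 0.18  0.14 ] [0.634 0.226 0.183]
obst [373. 234.] [0.599 0.265 0.14 ] [0.643 0.311 0.183]
obst [446. 248.] [0.561 0.365 0.14 ] [0.66  0.464 0.202]
top platetop n 238 [0.4791 0.0768 0.2486] [0.471 0.047 0.235] [0.486 0.106 0.252]
((478.5908508300781, 76.44223022460938), (59.5819206237793, 12.151742935180664), 86.06377410888672)

[... 272 characters left out ...]
] [0.55  0.362 0.14 ] [0.653 0.453 0.206]
obst [192. 204.] [0.594 0.262 0.141] [0.64  0.305 0.186]
obst [233. 209.] [0.585 0.177 0.143] [0.631 0.221 0.186]
obst [282. 210.] [0.581 0.076 0.186] [0.628 0.124 0.235]
cliptop z 0.11734063768590008
tri [[526.2000122070312, -69.9000015258789], [506.29998779296875, -154.89999389648438], [464.3999938964844, -133.39999389648438]]
hull [[522.0, -88.0], [522.0, -81.0], [520.0, -79.0], [515.0, -81.0], [470.0, -127.0], [468.0, -130.0], [466.0, -132.0], [466.0, -134.0], [505.0, -154.0], [507.0, -150.0]]
(361, 251) [[ 0.522  -0.0787  0.118 ]]
(375, 260) [[ 0.5026 -0.1098  0.118 ]]
(397, 259) [[ 0.5053 -0.1589  0.118 ]]
(386, 278) [[ 0.4637 -0.1341  0.118 ]]
```

Checks: shelf 898 x 219 mm at yaw −3.9°, board z 0.089-0.090, plate top z 0.25 at ~(0.4795, 0.078), and clip top z 0.117 with jaws pointing at ~60.6°. All agree with the text. First I rise and turn the tool so that x lies along the shelf's +y.

```bash
cat >> h.py <<'E'
def go(x,y,z,yaw):   # print what is left to target: tool-axis units, turn units
    s=sense(); q=s["tool_rot"]; from scipy.spatial.transform import Rotation as R
    M=R.from_quat(q).as_matrix(); a=np.degrees(np.arctan2(M[1,0],M[0,0])); r=np.radians(yaw)
    d=np.array([x,y,z])-s["tcp_pos"]; X=np.array([np.cos(r),np.sin(r),0]); Y=np.array([np.sin(r),-np.cos(r),0])
    print("t",round(s["t"],2),"tcp",np.round(s["tcp_pos"],4),"yaw",a.round(2),"tilt",M[2].round(4),"F",np.round(s["force"],1),"gap",round(s["finger_gap"]*85.4,1),"gf",round(s["gripper_force"],1))
    print("units at target yaw: x %.3f y %.3f z %.3f turn %.3f"%(d@X/.025,d@Y/.025,-d[2]/.025,-(yaw-a)/6))
E
python3 -m handwheel '[[[0,0,-0.4,-1],[0,0,-0.4,-1],[0,0,-0.4,-1],[0,0,-0.4,-1],[0,0,-0.4,-1],[0,0,-0.4,-1],[0,0,-0.4,-1],[0,0,-0.4,-1],[0,0,-0.4,-1],[0,0,-0.4,-1],[0,0,-0.4,-0.75]]]' 45 20
python3 -c "from h import *;go(.4795,.0784,.229,86.1)"
```

```text
t: 1.48
tcp_pos: [0.2299, -0.5807, 0.341]
tool_rot: [0.73, 0.684, 0.0, -0.001]
force: [-0.0, 0.4, -0.2]
finger_gap: 0.527
gripper_force: 0.0
t 1.48 tcp [ 0.2299 -0.5807  0.341 ] yaw 86.24 tilt [ 1.4e-03 -4.0e-04 -1.0e+00] F [-0.   0.4 -0.2] gap 45.0 gf 0.0
units at target yaw: x 26.984 y 8.168 z 4.479 turn 0.024
```

```bash
python3 -m handwheel '[[[1,0.3,0,0],[1,0.3,0,0],[1,0.3,0,0],[1,0.3,0,0],[1,0.3,0,0],[1,0.3,0,0],[1,0.3,0,0],[1,0.3,0,0],[1,0.3,0,0],[1,0.3,0,0],[1,0.3,0,0],[1,0.3,0,0],[1,0.3,0,0],[1,0.3,0,0],[1,0.3,0,0],[1,0.3,0,0],[1,0.3,0,0],[1,0.3,0,0],[1,0.3,0,0],[1,0.3,0,0]]]'
python3 -m handwheel '[[[1,0.3,0,0],[1,0.3,0,0],[1,0.3,0,0],[1,0.3,0,0],[1,0.3,0,0],[1,0.3,0,0],[0.98,0.37,0,0],[0,0,0.5,0],[0,0,0.7,0],[0,0,0.7,0],[0,0,0.5,0]]]'
python3 -c "
from h import *;go(.4795,.0784,.229,86.1)
p,d=snapshot('scene');q,e=snapshot('top')
cv2.imwrite('pics/pre.png',np.hstack([cv2.resize(p[60:240,180:380,::-1],(400,360)),cv2.resize(q[190:330,200:356,::-1],(400,360))]))"
```

```text
t: 3.98
tcp_pos: [0.4137, -0.091, 0.3413]
tool_rot: [0.731, 0.683, 0.0, 0.0]
force: [0.1, -0.5, 1.2]
finger_gap: 0.525
gripper_force: 0.0
t: 5.35
tcp_pos: [0.4785, 0.0775, 0.2799]
tool_rot: [0.731, 0.682, -0.001, -0.001]
force: [0.3, -0.1, 0.5]
finger_gap: 0.531
gripper_force: 0.0
t 5.35 tcp [0.4785 0.0775 0.2799] yaw 86.06 tilt [-4.0e-04 -2.3e-03 -1.0e+00] F [ 0.3 -0.1  0.5] gap 45.3 gf 0.0
units at target yaw: x 0.040 y 0.037 z 2.036 turn -0.006
```

View pics/pre.png

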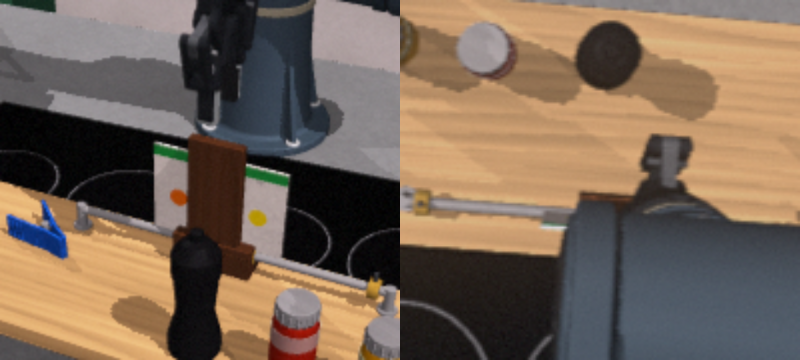

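The crops show the gripper over the plate, with the far finger at top pixel ≈(303,250) beyond it. I'll check that offset in world coordinates.

```bash
python3 - <<'E'
from h import *
for n in("top","scene"):
    p,d=snapshot(n); P,u,v=pts(n,d,d>0)
    k=(P[:,2]>.265)&(P[:,2]<.315)&(P[:,0]>.4)&(P[:,0]<.6)&(abs(P[:,1]-.08)<.08)
    print(n,k.sum(),P[k].min(0).round(4),P[k].max(0).round(4),np.median(P[k],0).round(4))
    k&=P[:,2]<.295; print(n,k.sum(),P[k].min(0).round(4) if k.any() else 0,P[k].max(0).round(4) if k.any() else 0)
E
```

```text
top 2 [0.5139 0.0787 0.2912] [0.514  0.0803 0.293 ] [0.514  0.0795 0.2921]
top 2 [0.5139 0.0787 0.2912] [0.514  0.0803 0.293 ]
scene 308 [0.4518 0.0663 0.2815] [0.5177 0.0925 0.3147] [0.5059 0.0824 0.2991]
scene 110 [0.4518 0.0672 0.2815] [0.5163 0.0921 0.2949]
```

In the scene view the finger centre is y 0.0794 against 0.0775 commanded, so the cameras are biased about ±2 mm and their mean is right. I descend and close.

```bash
python3 -m handwheel '[[[0,0.04,0.5,0],[0,0,0.7,0],[0,0,0.5,0],[0,0,0.3,0]]]'
python3 -m handwheel '[[[0,0,0,0],[0,0,0,0],[0,0,0,0],[0,0,0,0],[0,0,0,0],[0,0,0,0]]]' 0 40
python3 -c "from h import *;go(.4795,.0784,.229,86.1)"
```

```text
t: 6.05
tcp_pos: [0.4806, 0.0778, 0.2305]
tool_rot: [0.731, 0.683, -0.0, -0.0]
force: [0.1, 0.1, 1.3]
finger_gap: 0.521
gripper_force: 0.0
t: 6.8
tcp_pos: [0.479, 0.0779, 0.2316]
tool_rot: [0.731, 0.683, -0.001, -0.001]
force: [-4.9, -0.3, 5.0]
finger_gap: 0.127
gripper_force: 41.5
t 6.8 tcp [0.479  0.0779 0.2316] yaw 86.11 tilt [-2.0e-04 -3.4e-03 -1.0e+00] F [-4.9 -0.3  5. ] gap 10.8 gf 41.5
units at target yaw: x 0.020 y 0.018 z 0.102 turn 0.001
```

Gripped the 12 mm plate. Now slide it.

```bash
python3 -m handwheel '[[[0.3,0,0,0],[0.5,0,0,0],[0.5,0,0,0],[0.5,0,0,0],[0.5,0,0,0],[0.5,0,0,0],[0.5,0,0,0],[0.5,0,0,0],[0.3,0,0,0],[0.2,0,0,0],[0.1,0,0,0]]]'
python3 -m handwheel '[[[0.1,0,0,0],[0.1,0,0,0],[0.1,0,0,0],[0.1,0,0,0]]]'
python3 -c "
from h import *;go(.4795,.0784,.229,86.1)
p,d=snapshot('scene');cv2.imwrite('pics/slid.png',cv2.resize(p[80:260,250:450,::-1],(800,600)[:2]))"
```

```text
t: 8.18
tcp_pos: [0.4864, 0.1875, 0.2316]
tool_rot: [0.731, 0.683, -0.002, -0.001]
force: [-5.7, -0.9, 3.7]
finger_gap: 0.128
gripper_force: 41.5
t: 8.68
tcp_pos: [0.4871, 0.1972, 0.2316]
tool_rot: [0.731, 0.683, -0.002, -0.001]
force: [-5.1, -1.6, 3.6]
finger_gap: 0.129
gripper_force: 41.6
t 8.68 tcp [0.4871 0.1972 0.2316] yaw 86.11 tilt [-0.0012 -0.0035 -1.    ] F [-5.1 -1.6  3.6] gap 11.0 gf 41.6
units at target yaw: x -4.764 y 0.020 z 0.104 turn 0.002
```

View pics/slid.png

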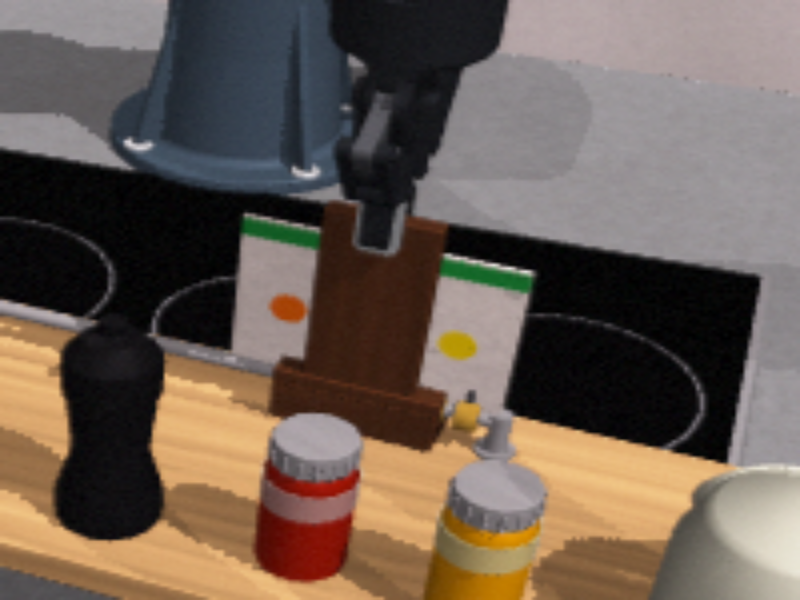

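The saddle end at crop (443,405) is still ~8 mm short of the collar at (466,415). The plate is held, so I inch on until the force rises.

```bash
for i in 1; do python3 -m handwheel '[[[0.1,0,0,0],[0.1,0,0,0]]]';  python3 -m handwheel '[[[0.1,0,0,0],[0,0,0,0]]]'; python3 -m handwheel '[[[0.08,0,0,0],[0,0,0,0]]]'; done | grep -E "tcp|force"
```

```text
tcp_pos: [0.4874, 0.2022, 0.2316]
force: [-6.0, -2.2, 4.6]
gripper_force: 41.5
tcp_pos: [0.4875, 0.2031, 0.2316]
force: [-6.6, -6.4, 4.8]
gripper_force: 41.7
tcp_pos: [0.4875, 0.2031, 0.2315]
force: [-6.5, -11.8, 6.2]
gripper_force: 41.8
```

Hard up against the collar: y stopped at 0.2031, force jumped to 12 N, travel 125 mm as predicted. Release, rise and move back toward the clip at a safe height.

```bash
(python3 -m handwheel '[[[-0.08,0,0,0],[0,0,0,0],[0,0,0,0],[0,0,0,0]]]' 45 20
python3 -m handwheel '[[[0,0,-0.4,0],[0,0,-0.7,0],[0,0,-0.8,0],[0,0,-0.8,0],[0,0,-0.5,0]]]'
python3 -m handwheel '[[[-0.6,0,0,0],[-1,0,0,0],[-1,0,0,0],[-1,0,0,0],[-1,0,0,0],[-1,0,0,0],[-1,0,0,0],[-1,0,0,0],[-1,0,0,0],[-1,0,0,0],[-0.8,0,0,1],[-0.5,0,0,1],[0,0,0,1],[0,0,0,1],[0,0,0,0.25]]]' 65) | grep -E "tcp|force|gap"
python3 - <<'E'
from h import *
for n in("scene","top"):
    p,d=snapshot(n); np.savez(f"pics/{n}1.npz",p=p,d=d); P,u,v=pts(n,d,d>0); H=hsv(p)[v,u]
    k=(P[:,2]>.236)&(P[:,2]<.256)&(abs(P[:,0]-.487)<.03)&(abs(P[:,1]-.2)<.06)
    if k.sum()>5: print(n,"plate",cv2.minAreaRect(np.float32(P[k][:,:2])*1000))
    w=(P[:,2]>.19)&(P[:,2]<.227)&(abs(P[:,0]-.478)<.03)&(abs(P[:,1]-.2)<.12)&((H[:,1]<60)|((H[:,0]>50)&(H[:,0]<80)))
    if w.sum()>5: print(n,"card",P[w].min(0).round(4),P[w].max(0).round(4),cv2.minAreaRect(np.float32(P[w][:,:2])*1000))
    b=blue(p)[v,u]&(abs(P[:,0]-.505)<.06)&(abs(P[:,1]+.11)<.07)&(P[:,2]>.111)
    if b.sum()>5: print(n,"clip",b.sum(),np.median(P[b],0).round(4),cv2.minAreaRect(np.float32(ray(n,np.c_[u[b],v[b]],.118)[:,:2])*1000))
go(.4865,-.1415,.17,60.6)
E
```

```text
tcp_pos: [0.4898, 0.2053, 0.2314]
force: [-0.9, 0.0, -0.0]
finger_gap: 0.529
gripper_force: 0.0
tcp_pos: [0.49, 0.2052, 0.313]
force: [0.0, -0.5, 0.2]
finger_gap: 0.525
gripper_force: 0.0
tcp_pos: [0.4686, -0.0672, 0.3105]
force: [-0.7, -0.3, 0.1]
finger_gap: 0.76
gripper_force: 0.0
scene plate ((488.51483154296875, 204.79476928710938), (60.45170593261719, 16.340810775756836), 86.5357666015625)
scene card [0.4711 0.131  0.1901] [0.492  0.2791 0.2267] ((484.5846862792969, 204.60610961914062), (148.42794799804688, 19.27267837524414), 85.68038177490234)
scene clip 136 [ 0.5124 -0.1085  0.1153] ((513.15966796875, -117.29556274414062), (83.86941528320312, 47.261226654052734), 44.22815704345703)
top plate ((486.7656555175781, 201.08328247070312), (58.895450592041016, 12.142382621765137), 86.33255767822266)
top card [0.4713 0.1296 0.1902] [0.4834 0.2749 0.227 ] ((479.4416198730469, 202.08502197265625), (145.62811279296875, 8.130765914916992), 86.38786315917969)
top clip 106 [ 0.5074 -0.1103  0.1176] ((501.3192138671875, -111.34336853027344), (72.9403076171875, 46.447811126708984), 62.78703308105469)
t 12.57 tcp [ 0.469  -0.067   0.3108] yaw 60.62 tilt [-4.0e-04 -1.2e-03 -1.0e+00] F [ 0.6 -0.3  0.2] gap 65.0 gf 0.0
units at target yaw: x -2.253 y 2.073 z 5.632 turn 0.003
```

The rest stayed put; its plate centre averages (0.4876, 0.203). I refine the clip by triangulating its three top corners across the two views.

```bash
python3 - <<'E'
from h import *
pr={}
for n in("scene","top"):
    z=np.load(f"pics/{n}0.npz"); p,d=z["p"],z["d"]; P,u,v=pts(n,d,blue(p))
    k=(abs(P[:,0]-.505)<.06)&(abs(P[:,1]+.11)<.07)&(P[:,2]>(.112 if n=="scene" else .108)); Q=np.c_[u[k],v[k]].astype(float)
    # extremes of the top face along the three corner directions of the clip (world, on plane .118)
    W=ray(n,Q,.118)[:,:2]; R={}
    for nm,a in(("jaw",61),("hA",61+150),("hB",61-150)):
        s=W@[np.cos(np.radians(a)),np.sin(np.radians(a))]; i=np.argsort(-s)[:5]; R[nm]=Q[i].mean(0)
    pr[n]=R
for nm in("jaw","hA","hB"):
    t,m=tri(pr["scene"][nm],pr["top"][nm]); print(nm,pr["scene"][nm],pr["top"][nm],t.round(4),"miss",round(m,4))
E
```

```text
jaw [210.6 180. ] [361.8 251.8] [ 0.5198 -0.0819  0.1108] miss 0.0009
hA [201.4 161.2] [384.4 276.6] [ 0.466  -0.1311  0.1139] miss 0.0015
hB [184.2 168.4] [393.4 258.6] [ 0.5061 -0.1524  0.1146] miss 0.0008
```

Clip: hinge at ~(0.5037, −0.110), jaws pointing at 60.6°, all three heights within 7 mm of the top face. The grasp point 34 mm behind the hinge is (0.487, −0.1395).

```bash
python3 -c "from h import *;go(.487,-.1395,.15,60.6)"
(python3 -m handwheel '[[[-0.4,0.4,0,0],[-0.6,0.6,0.3,0],[-0.6,0.6,0.8,0],[-0.4,0.4,0.9,0],[-0.2,0.1,0.9,0],[0,0,0.9,0],[0,0,0.9,0],[0,0,0.9,0],[0,0,0.5,0],[0,0,0.3,0]]]' 70 20) | grep -E "tcp|force|gap"
python3 - <<'E'
from h import *
go(.487,-.1395,.093,60.6)
p,d=snapshot("scene"); cv2.imwrite("pics/pre2.png",cv2.resize(p[100:220,150:310,::-1],(800,600)))
E
```

```text
t 12.57 tcp [ 0.469  -0.067   0.3108] yaw 60.62 tilt [-4.0e-04 -1.2e-03 -1.0e+00] F [ 0.6 -0.3  0.2] gap 65.0 gf 0.0
units at target yaw: x -2.174 y 2.051 z 6.432 turn 0.003
tcp_pos: [0.4884, -0.1411, 0.1505]
force: [-0.2, -0.2, -0.8]
finger_gap: 0.82
gripper_force: 0.0
t 13.82 tcp [ 0.4884 -0.1411  0.1505] yaw 60.56 tilt [-1.e-04 -5.e-04 -1.e+00] F [-0.2 -0.2 -0.8] gap 70.0 gf 0.0
units at target yaw: x 0.030 y -0.080 z 2.299 turn -0.006
```

View pics/pre2.png

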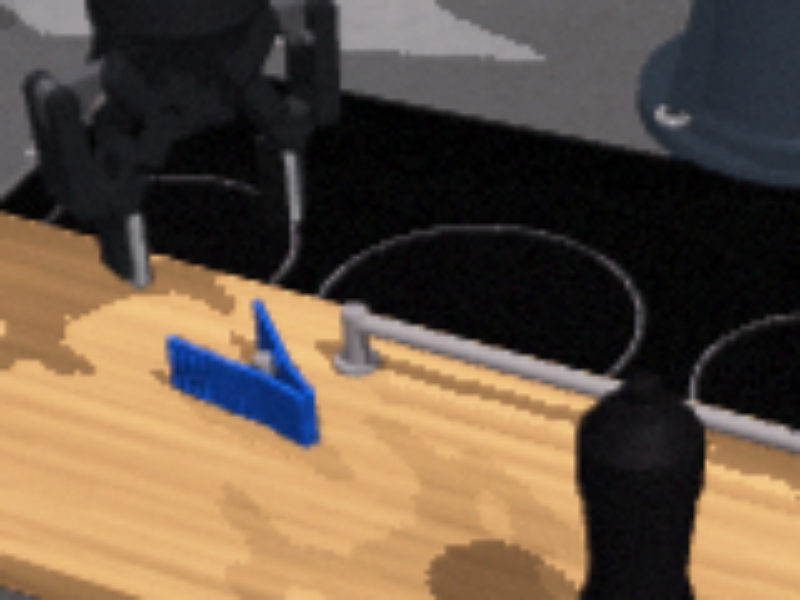

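The open fingers, at crop (138,250) and (293,190), stand above and astride the handle ends at (172,360) and (258,310). The post at (355,340) is clear. I descend and squeeze.

```bash
(python3 -m handwheel '[[[0.03,-0.08,0.5,0],[0,0,0.6,0],[0,0,0.6,0],[0,0,0.4,0],[0,0,0.2,0],[0,0,0,0]]]' 70 20; 
python3 -m handwheel '[[[0,0,0,0],[0,0,0,0],[0,0,0,0],[0,0,0,0],[0,0,0,0],[0,0,0,0],[0,0,0,0],[0,0,0,0]]]' 0 25) | grep -E "tcp|force|gap"
python3 - <<'E'
from h import *
go(.487,-.1395,.093,60.6)
p,d=snapshot("scene"); cv2.imwrite("pics/grip.png",cv2.resize(p[110:215,160:300,::-1],(800,600)))
E
```

```text
tcp_pos: [0.4868, -0.1387, 0.0934]
force: [-0.4, -0.8, 0.9]
finger_gap: 0.821
gripper_force: 0.0
tcp_pos: [0.4885, -0.1399, 0.0956]
force: [-1.6, -1.2, 8.8]
finger_gap: 0.268
gripper_force: 26.7
t 15.62 tcp [ 0.4885 -0.1399  0.0956] yaw 60.59 tilt [-2.e-04  5.e-03 -1.e+00] F [-1.6 -1.2  8.8] gap 22.9 gf 26.7
units at target yaw: x -0.015 y -0.060 z 0.106 turn -0.002
```

View pics/grip.png

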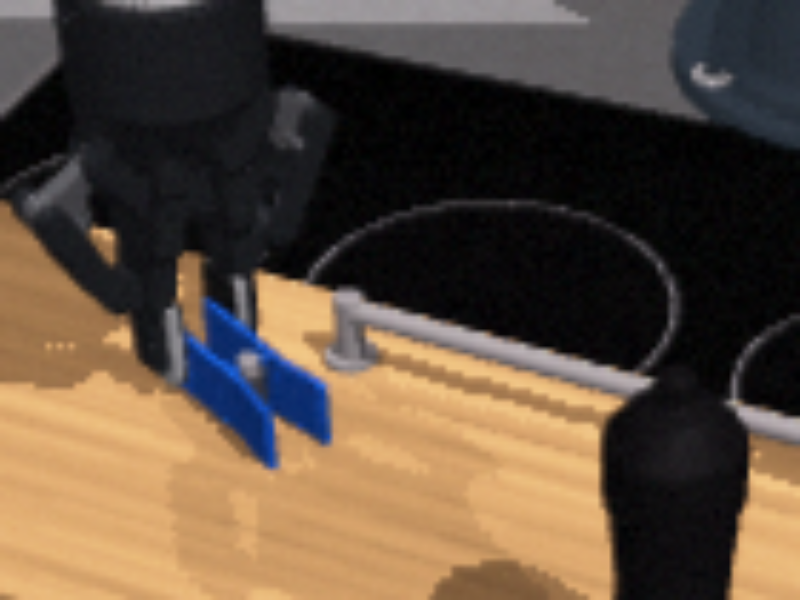

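The clip is squeezed fully open: gap 23 mm, jaws gaping at crop (275,460) and (325,440), hinge at (250,365). I lift, then turn to the card's direction while well away from the card.

```bash
(python3 -m handwheel '[[[0,0,-0.1,0],[0,0,-0.2,0],[0,0,-0.4,0],[0,0,-0.5,0],[0,0,-0.5,0],[0,0,-0.5,0],[0,0,-0.4,0],[0,0,-0.2,0],[0,0,0,-0.5],[0,0,0,-0.8],[0,0,0,-0.8],[0,0,0,-0.8],[0,0,0,-0.8],[0,0,0,-0.55],[0,0,0,0]]]') | grep -E "tcp|force|gap"
python3 - <<'E'
from h import *
go(.487,-.1395,.165,86.1)
im=[]
for n in("scene","top"):
    p,d=snapshot(n); np.savez(f"pics/{n}2.npz",p=p,d=d); P,u,v=pts(n,d,blue(p))
    k=(abs(P[:,0]-.49)<.08)&(abs(P[:,1]+.1)<.1)&(P[:,2]>.14); print(n,k.sum(),P[k].min(0).round(4),P[k].max(0).round(4),u[k].min(),u[k].max(),v[k].min(),v[k].max())
    c=(int(np.median(u[k])),int(np.median(v[k]))); im.append(cv2.resize(p[c[1]-40:c[1]+40,c[0]-40:c[0]+40,::-1],(400,400),interpolation=cv2.INTER_CUBIC)); print("crop origin",c[0]-40,c[1]-40,"x5")
cv2.imwrite("pics/held.png",np.hstack(im))
E
```

```text
tcp_pos: [0.4868, -0.1387, 0.1637]
force: [-0.5, 0.2, -0.2]
finger_gap: 0.263
gripper_force: 26.0
t 17.55 tcp [ 0.4868 -0.1387  0.1637] yaw 86.05 tilt [ 3.e-04 -6.e-04 -1.e+00] F [-0.5  0.2 -0.2] gap 22.5 gf 26.0
units at target yaw: x -0.033 y 0.012 z -0.053 turn -0.008
scene 490 [ 0.4752 -0.1416  0.1552] [ 0.509  -0.0646  0.187 ] 192 223 136 160
crop origin 168 108 x5
top 105 [ 0.4751 -0.1414  0.1613] [ 0.5049 -0.0674  0.1887] 363 400 261 276
crop origin 341 233 x5
```

View pics/held.png

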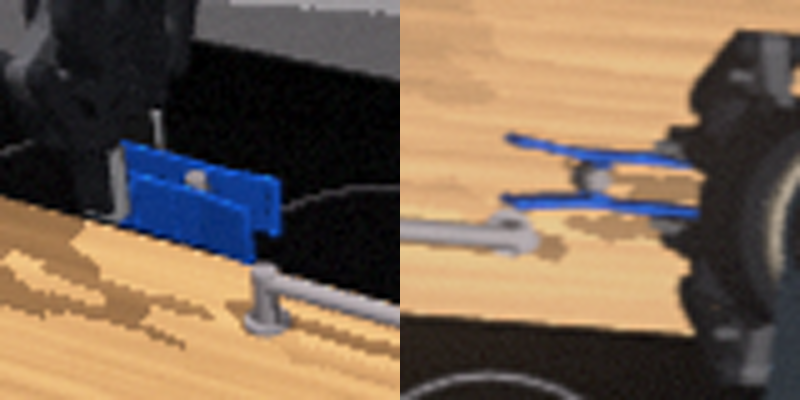

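Both jaws gape symmetrically around the hinge. The tips are at scene ≈(224,144) and (218,150), top ≈(362,273) and (363,260.5). I triangulate them, along with the card's free edge, in the same views.

```bash
python3 - <<'E'
from h import *
a,ma=tri((224,144),(362,273)); b,mb=tri((218.4,149.6),(363,260.6)); print(a.round(4),ma.round(4),b.round(4),mb.round(4))
mid=(a+b)/2; s=sense(); t=s["tcp_pos"]; r=np.radians(86.1); X=np.array([np.cos(r),np.sin(r)]);Y=np.array([np.sin(r),-np.cos(r)])
print("tip mid rel tcp: along",(mid-t)[:2]@X,"across",(mid-t)[:2]@Y,"gape",np.linalg.norm((a-b)[:2]))
E=[]
for n in("scene","top"):
    z=np.load(f"pics/{n}2.npz"); p,d=z["p"],z["d"]; P,u,v=pts(n,d,d>0); H=hsv(p)[v,u]
    g=(H[:,0]>50)&(H[:,0]<80)&(H[:,1]>100)&(P[:,2]>.19)&(P[:,2]<.235)&(abs(P[:,1]-.2)<.1)&(abs(P[:,0]-.478)<.03)
    w=(P[:,2]>.15)&(P[:,2]<.229)&(abs(P[:,0]-.478)<.015)&(abs(P[:,1]-.14)<.02)
    print(n,"green",g.sum(),"ymin",P[g,1].min().round(4),"card near edge ymin",P[w,1].min().round(4),"x at edge",np.median(P[w&(P[:,1]<.14),0]).round(4), "z",P[w,2].min().round(3),P[w,2].max().round(3))
edge=np.array([.4731,.1297]); tip=edge+.011*X; print("need along,across units:",(tip-mid[:2])@X/.025,(tip-mid[:2])@Y/.025,"z",-(0.172-mid[2]+.014)/.025)
E
```

```text
[ 0.4803 -0.0634  0.1844] 0.0013 [ 0.5052 -0.0652  0.185 ] 0.0017
tip mid rel tcp: along 0.07462823744138006 across 0.0008598246616602061 gape 0.024923964074248024
scene green 203 ymin 0.1315 card near edge ymin 0.131 x at edge 0.4745 z 0.15 0.225Traceback (most recent call last):
  File "<stdin>", line 10, in <module>
    return umr_minimum(a, axis, None, out, keepdims, initial, where)
ValueError: zero-size array to reduction operation minimum which has no identity
```

Gape ~22-25 mm, tips ~74 mm ahead of the TCP, height at card middle. I line up with the card plane first and stop ~28 mm short of the edge to check.

```bash
(python3 -m handwheel '[[[0.2,-0.15,0,0],[0.4,-0.3,0,0],[0.5,-0.4,0,0],[0.6,-0.3,0,0],[0.7,-0.14,0,0],[0.8,0,0,0],[0.8,0,0,0],[0.8,0,0,0],[0.7,0,0,0],[0.5,0,0,0],[0.3,0,0,0],[0.2,0,0,0],[0.1,0,0,0],[0,0,0,0]]]') | grep -E "tcp|force|gap"
python3 - <<'E'
from h import *
go(.4685,.0679,.1637,86.1)
im=[]
for n in("scene","top"):
    p,d=snapshot(n); np.savez(f"pics/{n}3.npz",p=p,d=d); P,u,v=pts(n,d,blue(p))
    k=(abs(P[:,0]-.475)<.06)&(abs(P[:,1]-.08)<.08)&(P[:,2]>.13); 
    if k.any(): print(n,k.sum(),P[k].min(0).round(4),P[k].max(0).round(4)); c=(int(u[k].max() if n=="scene" else u[k].min()),int(np.median(v[k])))
    im.append(cv2.resize(p[c[1]-40:c[1]+40,c[0]-40:c[0]+40,::-1],(400,400),interpolation=cv2.INTER_CUBIC)); print("crop origin",c[0]-40,c[1]-40,"x5")
cv2.imwrite("pics/near.png",np.hstack(im))
E
```

```text
tcp_pos: [0.4661, 0.0279, 0.1638]
force: [-0.1, -0.1, -0.6]
finger_gap: 0.263
gripper_force: 26.0
t 19.4 tcp [0.4661 0.0279 0.1638] yaw 86.07 tilt [-1.e-04  0.e+00 -1.e+00] F [-0.1 -0.1 -0.6] gap 22.5 gf 26.0
units at target yaw: x 1.603 y -0.012 z 0.004 turn -0.004
scene 511 [0.4545 0.0338 0.155 ] [0.4887 0.1019 0.1867]
crop origin 260 119 x5
top 90 [0.4574 0.0537 0.1763] [0.4853 0.0974 0.1884]
crop origin 242 242 x5
```

View pics/near.png

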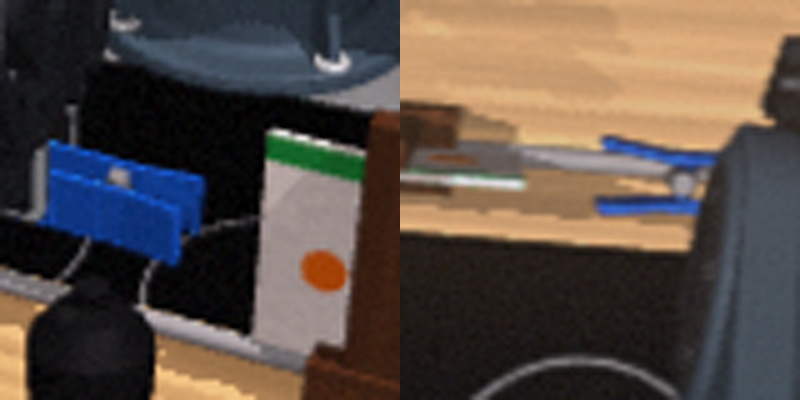

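The clip is level and facing the card. Top: tips at crop (605,138) and (598,208), card's top corner at (525,184). Scene: the tips at (180,262) and (203,230) are short of the card's edge at (260,230). Computing the alignment.

```bash
python3 - <<'E'
from h import *
r=np.radians(86.1); X=np.array([np.cos(r),np.sin(r)]);Y=np.array([np.sin(r),-np.cos(r)])
f=lambda x,y:(242+(x-400)/5,242+y/5)
t1=ray("top",f(605,138),.187)[0];t2=ray("top",f(598,208),.187)[0];c=ray("top",f(525,184),.225)[0]
print("top:",t1.round(4),t2.round(4),c.round(4)); print("tips rel edge (along,across)",[((t-c)[:2]@X*1e3,(t-c)[:2]@Y*1e3) for t in(t1,t2)])
g=lambda x,y:(260+x/5,119+y/5)
s1=ray("scene",g(180,205),.187)[0];s2=ray("scene",g(203,178),.187)[0];cs=ray("scene",g(266,133),.225)[0]
print("scene:",s1.round(4),s2.round(4),cs.round(4)); print([((t-cs)[:2]@X*1e3,(t-cs)[:2]@Y*1e3) for t in(s1,s2)])
E
```

```text
top: [0.486  0.0958 0.187 ] [0.4584 0.0982 0.187 ] [0.4719 0.1277 0.225 ]
tips rel edge (along,across) [(np.float64(-30.890706231260083), np.float64(16.237390658821383)), (np.float64(-30.351023737568198), np.float64(-11.520696794720454))]
scene: [0.4861 0.1009 0.187 ] [0.4639 0.1039 0.187 ] [0.4792 0.133  0.225 ]
[(np.float64(-31.457160681428626), np.float64(9.089173525105751)), (np.float64(-30.033723314759232), np.float64(-13.286891155930887))]
```

The tips are ~30.5 mm short and centred within ~0.2 mm (mean of the two views, outer faces ±12). I advance 42 mm slowly.

```bash
(python3 -m handwheel '[[[0.1,0,0,0],[0.15,0,0,0],[0.2,0,0,0],[0.2,0,0,0],[0.2,0,0,0],[0.2,0,0,0],[0.2,0,0,0],[0.15,0,0,0],[0.13,0,0,0],[0.1,0,0,0],[0.05,0,0,0],[0,0,0,0],[0,0,0,0],[0,0,0,0]]]') | grep -E "tcp|force|gap"
python3 - <<'E'
from h import *
go(.4685,.0679,.1637,86.1)
im=[]
for n,(a,b) in(("scene",(260,119)),("top",(232,242))):
    p,d=snapshot(n); P,u,v=pts(n,d,blue(p)); k=(abs(P[:,0]-.475)<.06)&(abs(P[:,1]-.1)<.1)&(P[:,2]>.13)
    print(n,k.sum(),P[k].min(0).round(4),P[k].max(0).round(4))
    im.append(cv2.resize(p[b:b+80,a:a+80,::-1],(400,400),interpolation=cv2.INTER_CUBIC))
    w=(P:=pts(n,d,d>0)[0])[(P[:,2]>.236)&(P[:,2]<.256)&(abs(P[:,0]-.487)<.03)&(abs(P[:,1]-.2)<.06)]
    if len(w)>5: print("plate",cv2.minAreaRect(np.float32(w[:,:2])*1000))
cv2.imwrite("pics/over.png",np.hstack(im))
E
```

```text
tcp_pos: [0.4689, 0.0699, 0.1638]
force: [0.2, 0.5, -0.3]
finger_gap: 0.269
gripper_force: 26.0
t 21.25 tcp [0.4689 0.0699 0.1638] yaw 86.08 tilt [-0.  0. -1.] F [ 0.2  0.5 -0.3] gap 23.0 gf 26.0
units at target yaw: x -0.080 y -0.010 z 0.004 turn -0.003
scene 453 [0.4567 0.0755 0.1568] [0.4908 0.1418 0.1871]
plate ((489.0272521972656, 204.84579467773438), (60.426597595214844, 15.788891792297363), 85.71649932861328)
top 39 [0.4608 0.1177 0.1808] [0.4885 0.1393 0.1879]
plate ((486.76251220703125, 201.0408477783203), (58.97857666015625, 12.238536834716797), 86.1070327758789)
```

View pics/over.png

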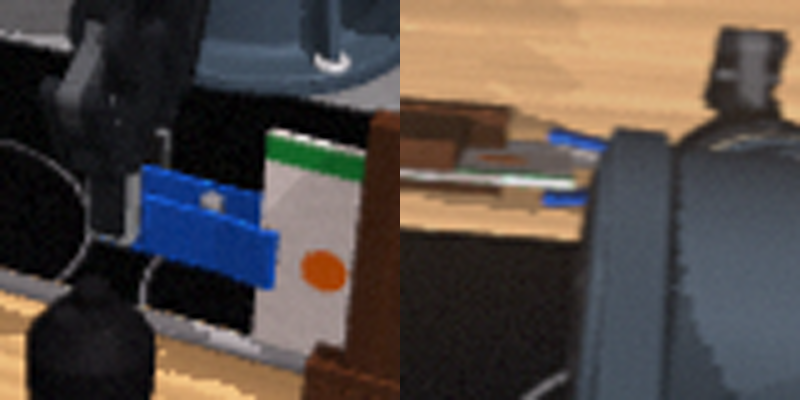

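The near jaw at scene crop (275,265) is in front of the card and the far jaw passes behind its edge at (262,200). The top view shows one jaw on each side of the card line. Tips are ~11 mm past the edge, no contact force shows, and the rest has not moved. Handing in.

```bash
python3 -c "
from station import *
print(sign_off())"
```

```text
the job is handed in; nothing more can be done
None
```

Job handed in at about 21 s: the rest is hard up against the collar, and the smallest blue clip is held open with its jaws about 11 mm over the card's free edge, one each side and not touching, by camera and wrist-force readings; sign-off gave no verdict.

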